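# Fit the hex key in the gearbox cover's plug

## Task

Pick up the big hex-ended key that lies on the bench, stand it on its hex end on the small rubber mat and let go. Then take it again and fit it into the hex recess of the plug in the gearbox cover: without forcing it, turn it a little at a time under light pressure until it drops fully home, its shoulder flush on the plug, and leave it standing there. Do not knock the other things on the bench about.

Things in the scene. Friction and masses are not known exactly. Their poses are not given: they have to be found in the camera images.
- key: hex key, plain steel, about 420 g: square shank 40 x 40 x 62 mm with a coaxial hex end 34 mm across flats, 20 mm long. Origin at the shank's centre; z runs along the axis from the hex end to the plain end (tip at z = -51, shoulder -31, plain end face +31 mm); x and y are normal to the shank's flats. Starts lying on a flat, the hex end pointing within 55 degrees of the robot's left (+y)
- key_tip (a point): centre of the key's hex end face
- key_shoulder (a point): the key's axis at the shoulder, where the shank's end face meets the hex; 20 mm above the tip when the key stands
- mat: thin rubber mat fixed on the bench, 100 x 100 mm, 3 mm thick, origin at the centre of its underside
- cover: aluminium gearbox cover fixed on the bench: plate 180 (x) x 160 (y) x 18 mm, origin at the centre of its underside. In its middle a round boss, 92 mm across, encloses the plug. Four upright studs of 10 mm diameter, their tops 95 mm above the bench, stand at x = +-74, y = +-64 mm
- plug_rim (a point): centre of the mouth of the plug's vertical hex recess, on the plug's flat 66 mm wide top, 40 mm above the bench. Recess 36.2 mm across flats, 22 mm deep: the 20 mm hex goes in until the shoulder rests on the top. The plug is tight and does not turn. How its hexagon is clocked differs each time and is not given by this point's axes; the key fits every 60 degrees, within about 6 degrees
- drift: look-alike that stays where it is: the same 40 x 40 x 62 mm steel shank lying down, but with a round nose of 24 mm diameter, 20 mm long. Origin at the centre of the shank, z from the nose to the plain end
- tin: red tin, 90 mm across, 110 mm tall, origin under its centre; bystander
- spray: grey spray can, 58 mm across, 170 mm tall, origin under its centre; bystander
- jar: amber jar with a steel cap, 68 mm across, 50 mm tall, origin under its centre; bystander
- bearing: steel bearing ring lying flat, 52 mm across, 15 mm high, origin under its centre; bystander
- wrench: open-ended wrench lying flat, along its x axis; bystander
Not all that is in view belongs to the job. Of the things shaped like the cover, the aluminium one is meant.

How it is judged:
By the outcome, as a careful person would: the job done as asked, in the order asked, and still so for the second after the job is handed in, with the robot touching nothing.
It also fails if it takes over 58 s, if anything falls off the work surface, if the arm or the gripper's body presses on something with over 40 N, if the wrist force passes 120 N, or if a joint passes its speed limit or range.

## Robot

A 6-joint arm with a two-finger parallel gripper is mounted at the origin on the work surface. World frame = base frame: x ahead of the robot, y to its left, z up, the work surface at z = 0. Lengths are in m, angles in rad, forces in N, time in s.
With the tool pointing down it reaches from about 0.4 to 0.825 m from the base axis. Payload 7 kg.
Tool frame: the origin (TCP) lies at the very end of the fingers, on their centre line; the grasp point (between the pads) lies r.hold_point_z behind it (r.hold_point_z is the distance from the TCP to the grasp point, in m); z points along the fingers, y is the line along which they close (so a half turn about z gives the same grasp; the last joint's range is limited). The gripper opens to 85 mm and grips with 20 to 120 N. Pads are 22 mm wide; open, the fingers measure 114 mm over their backs; the gripper's body (76 mm by 85 mm) begins 54 mm behind the grasp point. The pads swing forward as they close: fully open they stand 13 mm farther back than shut.
Start: joints at [1.48, 0.359, 0.012, 0, -1.224, -0.288], TCP at [0.25, 0.627, 0.231] pointing down, gripper open.
Joint ranges: [-3.07, 3.07], [-1.43, 2.12], [-1.02, 1.25], [-3.03, 1.67], [-3.05, -0], [-3.03, 3.03]. Speed limits (rad/s): [2.39, 2.39, 3.01, 3.14, 3.14, 3.14].

## Interface

Orientations are given as a 3x3 rotation matrix whose columns are the frame's x, y, z axes.
In Python, from rig import r, vision, models gives the robot as it stands.
- The arm moves only by the shell command python3 -m handwheel 'ROWS' [OPENING] [FORCE]. ROWS is text: rows parted by semicolons, each of 6 numbers parted by spaces: the shift along the tool's x, y, z scaled (see below), then the turn, a rotation vector about the tool's x, y, z scaled (see below). In form: x y z rx ry rz; .... A call has 1 to 20 rows; each row is the pose to reach, as a shift and turn from the pose commanded when the call began, along the tool's axes at that moment; what a row does not reach only later rows make up. The controller multiplies each number of a shift by 500 mm and each number of a turn by 0.5 rad. A row lasts 1/12 s, in which the tool goes at most 41.7 mm and 7.16 degrees, less where a joint would pass 70% of its speed; a pose out of reach is approached as far as the arm can. A call with a number of a shift or a turn outside -1 to 1 is refused whole. A call with a gripper value outside its range is refused whole. OPENING is the closure, from 0 (fully open) to 1 (shut), set as the call begins (- or left out, the last holds). The fingers move at their own pace and stop on an object; FORCE is the grip in N (left out, the last holds). Time passes only in rows, so rows that repeat a pose let the fingers close. It gives the time, the measured TCP pose, the force, the opening and the grip force at its end, in the units of the state.
- r.get_obs(): the state, without advancing time (a new reading comes with each control period).
- vision.get_image(name): name is "side" or "top" or "wrist"; returns a dict with "img" (400x640x3 uint8, red, green, blue), "camera_matrix" (3x3 intrinsics, pixels), "xyz" and "orientation" of the camera in the world. Camera axes: x right, y up, looking along -z (the intrinsics and any distortion apply to the point x, -y, -z); pixel columns grow to the right and rows downward; lengths in m; the calibration is good to about 2 mm. A picture is of the moment at which its call begins. There is no depth.
- r.close_job(): hands the job in; it is judged then, once.
Trained networks look in a picture, given as the dict that the camera call returned (one of the last four; its "shot" number tells which), for a name from the list of things; names that differ only in an ending like _2 or _b are one class to them, and where a whole thing is asked for, a point or a joint stands for the part that bears it (a point fixed in the world has none). Each returns a list of dicts, best first, with "confidence" (0 to 1); they miss things now and then, are a little off and sometimes report something else, mostly with a low value. They report only what shows in the picture. A call takes as long as a camera call. They do not tell look-alikes from the thing itself.
- models.find_in(picture, target): "bbox" ([left, top, right, bottom] as shares, 0 to 1, of the picture: columns of its width, rows of its height, round what is visible of it).
The state is a dict: "clock": time; "joints": joint angles; "qvel": joint speeds; "joint_efforts": joint torques, N m; "eef_pos": TCP position; "ee_rot": TCP orientation; "wrist_force": force on the tool from outside, world axes, zero at the start; "moment": the same for the moment, N m; "width": finger opening in m; "grip_force": force on a finger pad.
Only numpy, scipy, OpenCV 4.12 (cv2) and the standard library are available. Lean on these libraries where they do the work, as an engineer would, in place of code of your own. Each camera call takes 0.05 s, during which the arm holds its last target. There are 200 camera calls.

## Working session

There is one attempt and no reset: what is moved stays moved. The work goes in short steps, Python scripts to look and compute and a shell command to move; the robot and the scene stay as the last step left them, time stands still between calls to the robot, and variables do not carry over. Pictures are saved under pics/ and viewed, at most 10 in all, crops included, and the job is handed in when it is done.

```bash
ls; mkdir -p pics
cat > h.py <<'E'
import numpy as np, cv2
from rig import r, vision, models
def shot(n,f=None):
    p=vision.get_image(n)
    if f: cv2.imwrite('pics/'+f,p['img'][:,:,::-1])
    return p
def ray(p,u,v):
    K=np.array(p['camera_matrix']);d=np.linalg.inv(K)@[u,v,1];R=np.array(p['orientation'])
    return np.array(p['xyz']),R@[d[0],-d[1],-d[2]]
def onz(p,u,v,z):
    o,d=ray(p,u,v);return o+d*(z-o[2])/d[2]
def proj(p,X):
    R=np.array(p['orientation']);c=R.T@(np.array(X)-p['xyz']);q=np.array(p['camera_matrix'])@[c[0],-c[1],-c[2]];return q[:2]/q[2]
E
python3 - <<'E'
from h import *
ps={n:shot(n,n+'0.png') for n in('top','side')}
for n,p in ps.items():
    print(n,p['xyz'],np.round(p['orientation'],2).tolist(),np.round(p['camera_matrix'],1).tolist(),[k for k in p])
    for t in('key','mat','cover','drift','tin','spray','jar','bearing','wrench'):
        for b in models.find_in(p,t)[:3]:
            x=np.array(b['bbox'])*[640,400,640,400];print(n,t,round(b['confidence'],2),x.round(0),onz(p,(x[0]+x[2])/2,(x[1]+x[3])/2,0.02).round(3))
o=r.get_obs();print(o['clock'],o['eef_pos'],np.round(o['ee_rot'],3).tolist(),o['wrist_force'],o['width'],r.hold_point_z)
E
```

```text
pics
top [ 0.34499931 -0.00825874  1.18333465] [[-0.01, 0.99, -0.17], [-1.0, -0.01, 0.01], [0.01, 0.17, 0.99]] [[491.7, 0.0, 321.0], [0.0, 491.7, 197.8], [0.0, 0.0, 1.0]] ['img', 'camera_matrix', 'xyz', 'orientation', 'shot']
top key 0.75 [426. 220. 466. 243.] [ 0.463 -0.319  0.02 ]
top mat 0.55 [284. 207. 334. 261.] [0.459 0.008 0.02 ]
top cover 0.82 [150. 140. 233. 225.] [0.586 0.29  0.02 ]
top cover 0.64 [135. 252. 216. 343.] [0.315 0.317 0.02 ]
top cover 0.38 [362. 148. 396. 171.] [ 0.64  -0.163  0.02 ]
top drift 0.94 [360. 148. 396. 173.] [ 0.638 -0.162  0.02 ]
top tin 0.9 [280.  98. 319. 148.] [0.734 0.03  0.02 ]
top spray 0.76 [202.  73. 246. 120.] [0.804 0.218 0.02 ]
top jar 0.67 [441. 141. 471. 173.] [ 0.646 -0.352  0.02 ]
top bearing 0.56 [320. 158. 344. 180.] [ 0.617 -0.049  0.02 ]
top wrench 0.82 [366. 247. 441. 283.] [ 0.385 -0.214  0.02 ]
top wrench 0.38 [430. 219. 468. 243.] [ 0.465 -0.326  0.02 ]
top wrench 0.33 [148. 139. 231. 222.] [0.592 0.295 0.02 ]
side [ 0.05346125 -0.65055696  0.90757698] [[0.78, 0.47, -0.42], [-0.63, 0.56, -0.54], [-0.02, 0.68, 0.73]] [[423.4,
[... 344 characters left out ...]
 drift 0.59 [357. 203. 389. 228.] [ 0.639 -0.163  0.02 ]
side tin 0.92 [334. 138. 364. 182.] [0.74  0.046 0.02 ]
side spray 0.85 [315.  88. 331. 142.] [0.826 0.275 0.02 ]
side spray 0.19 [345. 274. 385. 308.] [ 0.461 -0.318  0.02 ]
side jar 0.78 [414. 236. 442. 276.] [ 0.652 -0.346  0.02 ]
side jar 0.66 [345. 277. 386. 311.] [ 0.456 -0.325  0.02 ]
side jar 0.59 [359. 205. 390. 229.] [ 0.638 -0.17   0.02 ]
side bearing 0.63 [332. 188. 347. 204.] [ 0.615 -0.05   0.02 ]
side wrench 0.86 [295. 253. 326. 319.] [ 0.371 -0.226  0.02 ]
1.0 [0.24962249 0.62713128 0.23130024] [[0.929, -0.37, 0.0], [-0.37, -0.929, -0.0], [0.0, 0.0, -1.0]] [-0.44841558  0.33576141 -0.38245338] 0.08529224148661653 0.0187
```

Run:
```python
import cv2,numpy as np
t=cv2.imread('pics/top0.png');s=cv2.imread('pics/side0.png')
c=lambda im,a,b,w,h,W,H:cv2.resize(im[b:b+h,a:a+w],(W,H),interpolation=cv2.INTER_CUBIC)
a=np.hstack([c(t,415,205,65,50,390,300),c(s,335,265,65,50,390,300)])
b=np.hstack([c(t,345,135,65,50,390,300),c(s,345,190,65,50,390,300)])
cv2.imwrite('pics/c0.png',np.vstack([a,b]))
```

```text
(no output)
```

View pics/top0.png

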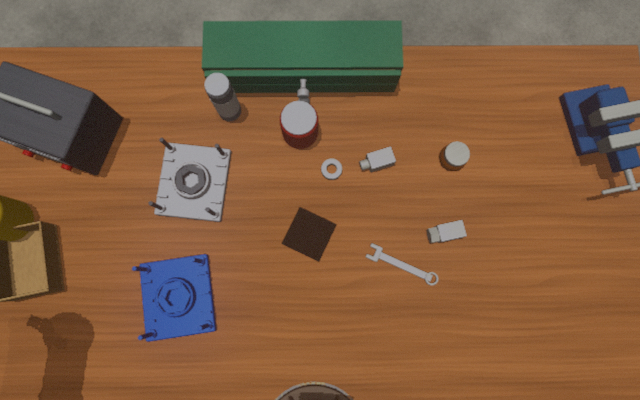

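View pics/c0.png

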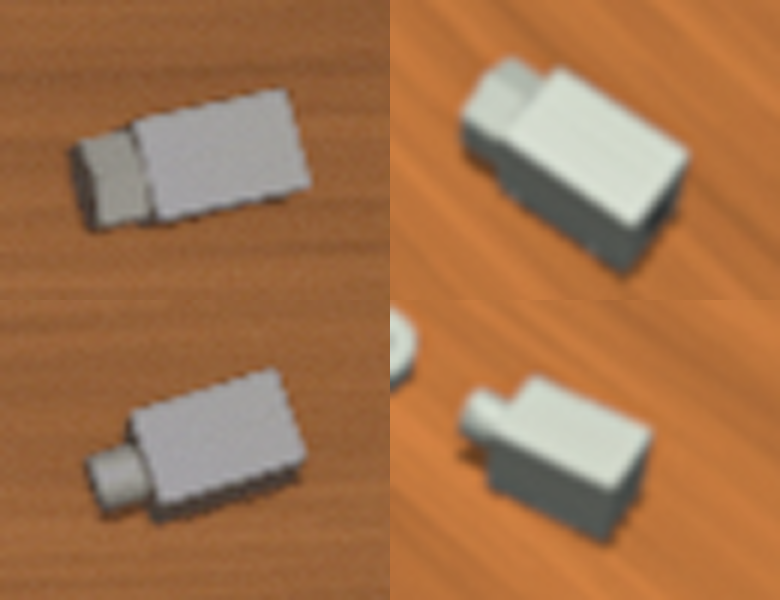

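Candidates for the key are (447,232), which has a wide hex end nearly as broad as its shank, and (378,160), which has a thin round nose and is the drift. I choose (447,232), and the crop confirms it. The aluminium cover is at (192,182); the blue one at (177,297) is a decoy. The mat is at (309,234).

```bash
cat >> h.py <<'E'
from scipy.spatial.transform import Rotation as Ro
def plan(P,R,o=None):
    """shift/turn numbers from measured pose to TCP P, rot R"""
    o=o or r.get_obs();R0=np.array(o['ee_rot']);s=R0.T@(np.array(P)-o['eef_pos'])/.5
    w=Ro.from_matrix(R0.T@R).as_rotvec()/.5
    print('rows',s.round(4),w.round(4));return s,w
def toolrot(h,th):
    h=np.array([h[0],h[1],0])/np.hypot(h[0],h[1]);Z=np.array([0,0,1.])
    z=-Z*np.cos(th)+h*np.sin(th);x=-h*np.cos(th)-Z*np.sin(th);return np.c_[x,np.cross(z,x),z]
E
python3 - <<'E'
from h import *
print([a for a in dir(r) if a[0]!='_'])
t=shot('top');s=shot('side')
A=np.array([(135,120),(285,90),(310,188),(160,220)])/6+[415,205]
B=np.array([(175,68),(298,155),(240,225),(118,140)])/6+[335,265]
for p,q in((t,A),(s,B)):
    X=np.array([onz(p,*c,.04) for c in q]);print(X.round(3).tolist(),X.mean(0).round(4),[np.linalg.norm(X[i]-X[i-1]).round(3) for i in range(4)])
m=np.array([[309,207],[336,232],[321,261],[283,236]]);X=np.array([onz(t,*c,.003) for c in m]);print('mat',X.round(3).tolist(),X.mean(0))
print('plug',onz(t,191,180,.04))
plan([.60,.29,.25],np.c_[[0,-1,0],[-1,0,0],[0,0,-1]])
im=t['img'][:,:,::-1];cv2.imwrite('pics/cov.png',cv2.resize(im[135:230,145:240],(570,570),interpolation=cv2.INTER_CUBIC))
E
```

```text
['IKError', 'close_job', 'get_obs', 'hold_point_z']
[[0.477, -0.294, 0.04], [0.488, -0.353, 0.04], [0.449, -0.361, 0.04], [0.438, -0.302, 0.04]] [ 0.4629 -0.3274  0.04  ] [np.float64(0.04), np.float64(0.061), np.float64(0.039), np.float64(0.06)]
[[0.477, -0.296, 0.04], [0.487, -0.354, 0.04], [0.449, -0.361, 0.04], [0.438, -0.305, 0.04]] [ 0.4629 -0.3288  0.04  ] [np.float64(0.04), np.float64(0.059), np.float64(0.039), np.float64(0.057)]
mat [[0.527, 0.007, 0.003], [0.466, -0.057, 0.003], [0.397, -0.021, 0.003], [0.457, 0.07, 0.003]] [4.61694811e-01 3.39777997e-06 3.00000000e-03]
plug [0.58814521 0.28614617 0.04      ]
rows [ 0.9004  0.3673 -0.0374] [ 1.000e-04 -1.000e-04  2.384e+00]
```

View pics/cov.png

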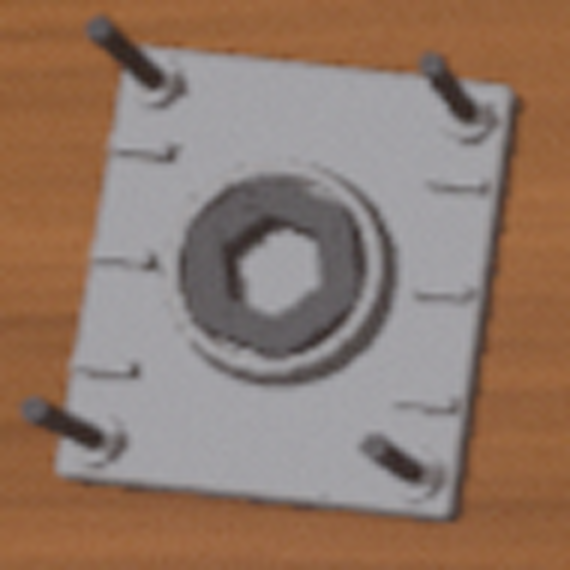

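The plug's dark disc is centred near top pixel (190,179), with its hex mouth visible inside it. Next I look at it with the wrist camera on the way to the key.

```bash
python3 -m handwheel '0.9 0.37 -0.04 0 0 1;0.9 0.37 -0.04 0 0 1;0.9 0.37 -0.04 0 0 1;0.9 0.37 -0.04 0 0 1;0.9 0.37 -0.04 0 0 1;0.9 0.37 -0.04 0 0 1;0.9 0.37 -0.04 0 0 1;0.9 0.37 -0.04 0 0 1;0.9 0.37 -0.04 0 0 1;0.9 0.37 -0.04 0 0 1;0.9 0.37 -0.04 0 0 1;0.9 0.37 -0.04 0 0 1;0.9 0.37 -0.04 0 0 1;0.9 0.37 -0.04 0 0 1' 0 60
python3 - <<'E'
from h import *
w=shot('wrist','w1.png');o=r.get_obs();print(w['xyz'],np.round(w['orientation'],2).tolist(),o['joints'],proj(w,[.588,.286,.04]))
for b in models.find_in(w,'cover'): print(b)
np.savez('w1.npz',**w)
E
```

```text
clock: 2.27
eef_pos: [0.6004, 0.2872, 0.2509]
ee_rot: [[0.636, -0.772, -0.0], [-0.772, -0.636, -0.0], [-0.0, 0.0, -1.0]]
wrist_force: [-0.3, 1.1, -0.3]
width: 0.0853
grip_force: 0.0
[0.64545872 0.23182791 0.39334335] [[-0.77, 0.61, 0.18], [-0.63, -0.74, -0.22], [-0.0, -0.28, 0.96]] [ 7.40477994e-01  3.32276000e-01  1.83449360e-02 -2.34822483e-04
 -1.25722780e+00 -5.00120779e-02] [326.31437557 171.62822572]
{'bbox': [0.5988, 0.581, 0.8941, 0.9465], 'confidence': 0.89}
{'bbox': [0.3244, 0.1407, 0.6813, 0.7222], 'confidence': 0.67}
```

View pics/w1.png

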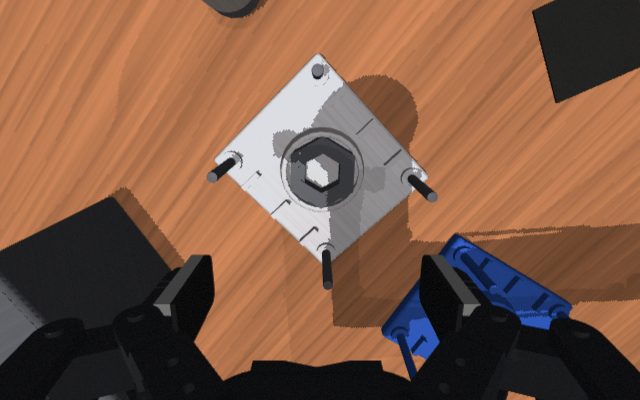

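The wrist view shows the plug at about (322,172) with its hexagonal mouth. I rectify it onto the plane z=40 mm.

Run:
```python
from h import *
w=dict(np.load('w1.npz',allow_pickle=True))
c=np.array([.588,.286]);q=[(-.05,.05),(.05,.05),(.05,-.05),(-.05,-.05)]
src=np.float32([proj(w,[*(c+a),.04]) for a in q]);H=cv2.getPerspectiveTransform(src,np.float32([[0,0],[600,0],[600,600],[0,600]]))
im=cv2.warpPerspective(w['img'][:,:,::-1].copy(),H,(600,600),flags=cv2.INTER_CUBIC)
for k in range(0,600,60): cv2.line(im,(k,0),(k,6),(0,0,255));cv2.line(im,(0,k),(6,k),(0,0,255))
cv2.line(im,(295,300),(305,300),(0,0,255));cv2.line(im,(300,295),(300,305),(0,0,255))
cv2.imwrite('pics/rect.png',im)
```

```text
(no output)
```

View pics/rect.png

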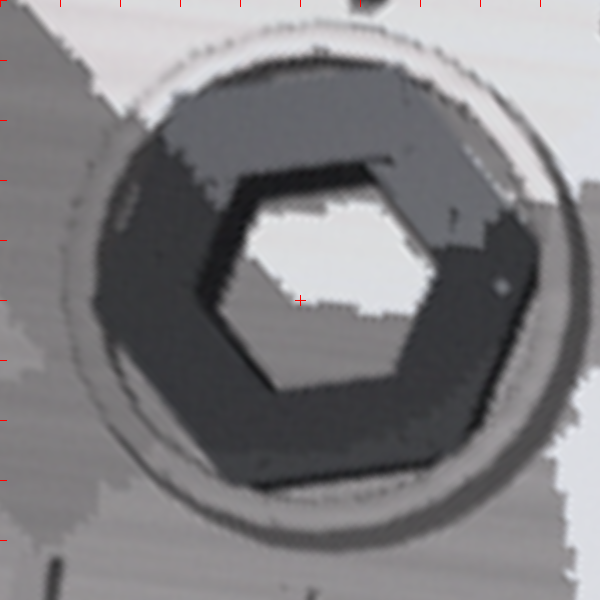

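The recess centre is about (0.591,0.290) and its corners point at about 8° mod 60. Now the key.

Run:
```python
from h import *
h=[-.183,.983];plan([.475,-.40,.25],toolrot(h,0))
```

```text
rows [0.9029 1.0699 0.0023] [6.0000e-04 3.0000e-04 1.0151e+00]
```

```bash
python3 -m handwheel '0.9 1 0 0 0 1;0.9 1 0 0 0 1;0.9 1 0 0 0 1;0.9 1 0 0 0 1;0.9 1 0 0 0 1;0.9 1 0 0 0 1;0.9 1 0 0 0 1;0.9 1 0 0 0 1;0.9 1 0 0 0 1;0.9 1 0 0 0 1;0.9 1 0 0 0 1;0.9 1 0 0 0 1;0.9 1 0 0 0 1;0.9 1 0 0 0 1;0.9 1 0 0 0 1;0.9 1 0 0 0 1;0.9 1 0 0 0 1;0.9 1 0 0 0 1'
python3 - <<'E'
from h import *
w=shot('wrist','w2.png');h=np.array([-.183,.983])
c=np.array([.463,-.328]);x=-h;n=np.array([h[1],-h[0]])
c2=c+.01*h
src=np.float32([proj(w,[*(c2+a*h+b*n),.04]) for a,b in((-.05,-.04),(.05,-.04),(.05,.04),(-.05,.04))])
H=cv2.getPerspectiveTransform(src,np.float32([[0,0],[700,0],[700,560],[0,560]]))
im=cv2.warpPerspective(w['img'][:,:,::-1].copy(),H,(700,560),flags=cv2.INTER_CUBIC);cv2.imwrite('pics/key.png',im)
print(w['xyz'],r.get_obs()['joints'].round(2) if hasattr(r.get_obs()['joints'],'round') else r.get_obs()['joints'])
R=toolrot(h,np.radians(40));G=np.array([.463,-.328,.026]);T=G+R[:,2]*r.hold_point_z
plan(T-.1*R[:,2]+[0,0,.04],R)
E
```

```text
clock: 3.87
eef_pos: [0.5011, -0.3779, 0.2508]
ee_rot: [[0.189, -0.982, -0.001], [-0.982, -0.189, 0.0], [-0.0, 0.001, -1.0]]
wrist_force: [0.4, 1.0, -0.5]
width: 0.0854
grip_force: 0.0
[ 0.51405044 -0.44853725  0.39314486] [-0.33  0.27 -0.07 -0.   -1.23  0.52]
rows [-0.0054  0.0576  0.2453] [ 0.0058 -1.3953  0.0134]
```

View pics/key.png

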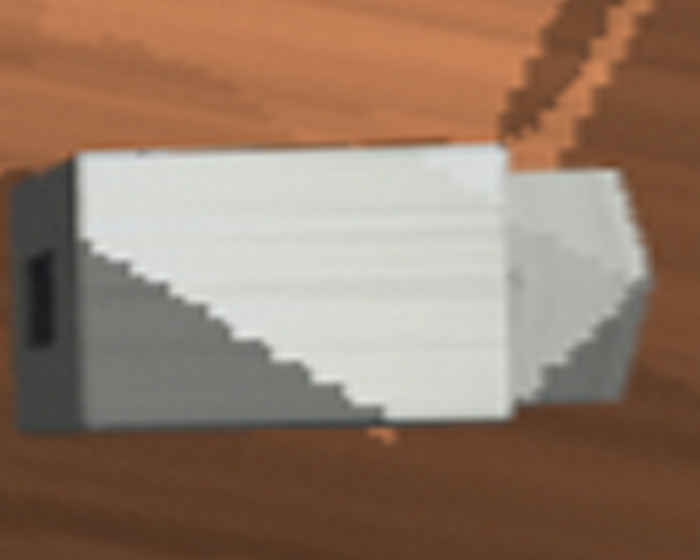

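The key's hex end is at right, 33 mm across in view. Its pointed end outline shows a corner is up, so flats face the sides. The shank centre agrees within about 2 mm, at (0.463,-0.327).

```bash
python3 -m handwheel '0 0.05 0.2 0 -0.25 0;0 0.05 0.2 0 -0.5 0;0 0.05 0.2 0 -0.75 0;0 0.05 0.2 0 -0.9 0;0 0.05 0.2 0 -0.9 0'
cat > key.py <<'E'
from h import *
h=[-.195,.981]
R=toolrot(h,np.radians(40));G=np.array([.463,-.327,.026]);T=G+R[:,2]*r.hold_point_z
if __name__=='__main__':
    plan(T-.06*R[:,2],R);print(np.round(r.get_obs()['joints'],2))
E
python3 key.py
```

```text
clock: 4.33
eef_pos: [0.4763, -0.3809, 0.1471]
ee_rot: [[0.168, -0.982, -0.089], [-0.88, -0.19, 0.435], [-0.444, 0.005, -0.896]]
wrist_force: [-0.2, -0.2, -0.7]
width: 0.0858
grip_force: 0.0
rows [0.0275 0.0044 0.186 ] [ 0.0026 -0.4771 -0.0145]
[-0.57  0.55  0.17 -0.32 -1.52  0.83]
```

```bash
python3 -m handwheel '0.028 0.004 0.1 0 -0.25 -0.01;0.028 0.004 0.186 0.003 -0.477 -0.015;0.028 0.004 0.186 0.003 -0.477 -0.015;0.028 0.004 0.186 0.003 -0.477 -0.015;0.028 0.004 0.186 0.003 -0.477 -0.015'
python3 - <<'E'
from key import *
plan(T,R)
E
```

```text
clock: 4.75
eef_pos: [0.4706, -0.3542, 0.0629]
ee_rot: [[0.157, -0.98, -0.122], [-0.759, -0.199, 0.62], [-0.632, -0.005, -0.775]]
wrist_force: [0.7, -0.4, 2.5]
width: 0.0852
grip_force: 0.0
rows [0.0024 0.0044 0.1301] [-0.0018 -0.0284  0.0123]
```

```bash
python3 -m handwheel '0.002 0.004 0.04 0 -0.028 0.012;0.002 0.004 0.08 0 -0.028 0.012;0.002 0.004 0.11 0 -0.028 0.012;0.002 0.004 0.13 0 -0.028 0.012;0.002 0.004 0.13 0 -0.028 0.012;0.002 0.004 0.13 0 -0.028 0.012' 0 60
python3 -m handwheel '0 0 0 0 0 0;0 0 0 0 0 0;0 0 0 0 0 0;0 0 0 0 0 0;0 0 0 0 0 0;0 0 0 0 0 0;0 0 0 0 0 0;0 0 0 0 0 0' 1 60
```

```text
clock: 5.25
eef_pos: [0.4618, -0.3159, 0.0147]
ee_rot: [[0.152, -0.981, -0.12], [-0.752, -0.194, 0.63], [-0.641, -0.006, -0.767]]
wrist_force: [0.2, -0.8, 0.9]
width: 0.0852
grip_force: 0.0
clock: 5.92
eef_pos: [0.4604, -0.3158, 0.0111]
ee_rot: [[0.148, -0.981, -0.122], [-0.749, -0.192, 0.634], [-0.645, -0.002, -0.764]]
wrist_force: [2.2, -1.5, 6.5]
width: 0.0393
grip_force: 61.2
```

```bash
python3 -m handwheel '-0.03 0 -0.035 0 0 0;-0.07 0 -0.08 0 0 0;-0.12 0 -0.14 0 0 0;-0.17 0 -0.2 0 0 0;-0.22 0 -0.26 0 0 0;-0.22 0 -0.26 0 0 0'
cat > st.py <<'E'
from h import *
def stand(G,yaw,th):
    R=toolrot([np.cos(np.radians(yaw)),np.sin(np.radians(yaw))],np.radians(th));return plan(np.array(G)+R[:,2]*r.hold_point_z,R)
E
python3 - <<'E'
from st import *
stand([.46,-.2,.25],90,15)
stand([.46,-.1,.25],80,5)
print(np.round(r.get_obs()['joints'],2))
E
```

```text
clock: 6.42
eef_pos: [0.4616, -0.318, 0.1881]
ee_rot: [[0.153, -0.981, -0.117], [-0.754, -0.192, 0.628], [-0.638, -0.008, -0.77]]
wrist_force: [0.7, -0.7, -2.7]
width: 0.0393
grip_force: 61.4
rows [-0.2419 -0.0448  0.0871] [0.1647 0.86   0.3538]
rows [-0.3871 -0.0826  0.2094] [0.269  1.1993 0.6974]
[-0.6   0.56  0.23 -0.48 -1.75  0.83]
```

```bash
python3 -m handwheel '-0.06 -0.01 0.02 0.04 0.2 0.08;-0.12 -0.02 0.04 0.08 0.4 0.17;-0.18 -0.03 0.06 0.12 0.62 0.25;-0.24 -0.045 0.087 0.165 0.86 0.354;-0.24 -0.045 0.087 0.165 0.86 0.354;-0.24 -0.045 0.087 0.165 0.86 0.354'
python3 - <<'E'
from st import *
stand([.46,-.1,.25],75,-8)
print(np.round(r.get_obs()['joints'],2))
E
```

```text
clock: 6.92
eef_pos: [0.4586, -0.1889, 0.2268]
ee_rot: [[0.006, -1.0, -0.007], [-0.964, -0.007, 0.266], [-0.266, 0.006, -0.964]]
wrist_force: [-0.2, 0.5, -4.7]
width: 0.0391
grip_force: 61.9
rows [-0.1691 -0.0026  0.037 ] [0.0462 0.8117 0.54  ]
[-0.21  0.16 -0.19 -0.27 -1.3   0.3 ]
```

```bash
python3 -m handwheel '-0.04 0 0.01 0.01 0.2 0.14;-0.09 0 0.02 0.02 0.4 0.27;-0.13 0 0.03 0.03 0.6 0.4;-0.17 0 0.037 0.046 0.81 0.54;-0.17 0 0.037 0.046 0.81 0.54;-0.17 0 0.037 0.046 0.81 0.54'
python3 - <<'E'
from st import *
stand([.46,-.03,.22],60,-30)
print(np.round(r.get_obs()['joints'],2))
E
```

```text
clock: 7.42
eef_pos: [0.4587, -0.1048, 0.229]
ee_rot: [[-0.266, -0.963, -0.042], [-0.953, 0.269, -0.138], [0.144, 0.004, -0.99]]
wrist_force: [-1.9, -0.1, -3.7]
width: 0.0394
grip_force: 62.0
rows [-0.1326  0.0422  0.0318] [-0.1583  0.7535  0.4795]
[ 0.3   0.03 -0.47  0.13 -1.15 -0.63]
```

```bash
python3 -m handwheel '-0.03 0.01 0.01 -0.04 0.2 0.12;-0.07 0.02 0.02 -0.08 0.4 0.24;-0.1 0.03 0.03 -0.12 0.58 0.36;-0.133 0.042 0.03 -0.158 0.75 0.48;-0.133 0.042 0.03 -0.158 0.75 0.48;-0.133 0.042 0.03 -0.158 0.75 0.48'
python3 - <<'E'
from st import *
stand([.46,.003,.2],45,-50)
print(np.round(r.get_obs()['joints'],2))
E
```

```text
clock: 7.92
eef_pos: [0.4558, -0.0391, 0.2037]
ee_rot: [[-0.429, -0.868, -0.251], [-0.754, 0.497, -0.429], [0.497, 0.006, -0.868]]
wrist_force: [0.7, -0.5, -4.3]
width: 0.0394
grip_force: 62.1
rows [-0.0587  0.0419  0.0029] [-0.3328  0.6996  0.4163]
[ 0.55  0.24 -0.44  0.24 -1.37 -1.18]
```

```bash
python3 -m handwheel '-0.02 0.01 0 -0.08 0.17 0.1;-0.04 0.02 0 -0.16 0.35 0.2;-0.05 0.03 0 -0.25 0.52 0.31;-0.059 0.042 0.003 -0.333 0.7 0.416;-0.059 0.042 0.003 -0.333 0.7 0.416;-0.059 0.042 0.003 -0.333 0.7 0.416;-0.059 0.042 0.003 -0.333 0.7 0.416'
python3 - <<'E'
from st import *
stand([.46,.003,.075],45,-50)
s=shot('side');t=shot('top')
im=s['img'][:,:,::-1];u,v=proj(s,[.46,.003,.2]);u=int(u)-80;v=int(v)-60;a=cv2.resize(im[max(v,0):max(v,0)+120,u:u+130],(400,369))
im=t['img'][:,:,::-1];a2=cv2.resize(im[180:290,250:370],(400,369));cv2.imwrite('pics/up.png',np.hstack([a,a2]))
print(np.round(r.get_obs()['joints'],2))
E
```

```text
clock: 8.5
eef_pos: [0.45, -0.0085, 0.1901]
ee_rot: [[-0.46, -0.706, -0.538], [-0.457, 0.708, -0.539], [0.762, -0.002, -0.648]]
wrist_force: [-0.4, -0.2, -4.6]
width: 0.0394
grip_force: 62.5
rows [-0.1947  0.0027  0.1635] [-0.0006  0.0137 -0.0048]
[ 0.57  0.5  -0.24  0.16 -1.67 -1.42]
```

View pics/up.png

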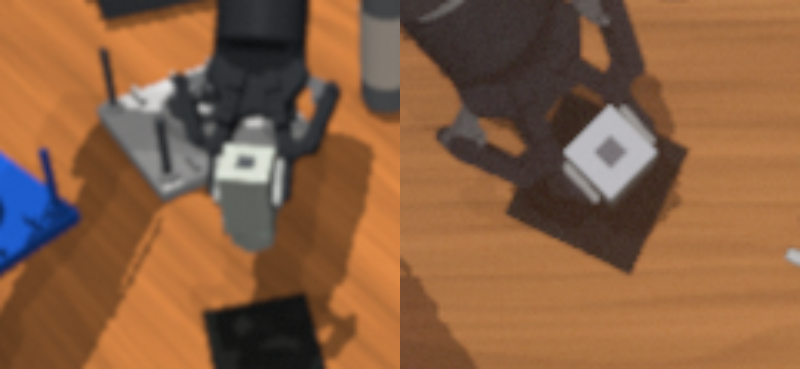

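The key hangs upright, hex end down, over the mat (mat centre near top pixel (309,234)). I lower it.

```bash
python3 -m handwheel '-0.05 0.002 0.04 0 0.01 0;-0.1 0.002 0.08 0 0.01 0;-0.15 0.002 0.12 0 0.01 0;-0.195 0.003 0.163 0 0.01 0;-0.195 0.003 0.163 0 0.01 0;-0.195 0.003 0.163 0 0.01 0'
python3 - <<'E'
from st import *
stand([.459,.005,.054],45,-50)
print(np.round(r.get_obs()['joints'],2))
E
```

```text
clock: 9.1
eef_pos: [0.4495, -0.0066, 0.0645]
ee_rot: [[-0.456, -0.707, -0.54], [-0.452, 0.707, -0.543], [0.766, -0.003, -0.642]]
wrist_force: [0.6, 0.0, -2.5]
width: 0.0393
grip_force: 62.2
rows [-0.0352  0.003   0.028 ] [-0.0043 -0.0009 -0.0051]
[ 0.57  0.66 -0.32  0.16 -1.45 -1.46]
```

```bash
python3 -m handwheel '-0.01 0 0.008 0 0 0;-0.02 0 0.017 0 0 0;-0.028 0 0.023 0 0 0;-0.031 0 0.026 0 0 0;-0.033 0 0.0275 0 0 0;-0.034 0 0.0285 0 0 0;-0.034 0 0.0285 0 0 0'
python3 -m handwheel '-0.001 0 0.0008 0 0 0;-0.001 0 0.0008 0 0 0;-0.001 0 0.0008 0 0 0'
```

```text
clock: 9.68
eef_pos: [0.4503, -0.0058, 0.044]
ee_rot: [[-0.456, -0.708, -0.54], [-0.452, 0.706, -0.545], [0.767, -0.004, -0.642]]
wrist_force: [0.1, 6.7, 15.1]
width: 0.0393
grip_force: 64.4
clock: 9.93
eef_pos: [0.4504, -0.0058, 0.0439]
ee_rot: [[-0.455, -0.708, -0.539], [-0.452, 0.706, -0.545], [0.767, -0.005, -0.642]]
wrist_force: [-0.5, 8.1, 19.5]
width: 0.0393
grip_force: 64.9
```

```bash
python3 -m handwheel '0.0015 0 -0.0012 0 0 0;0.0015 0 -0.0012 0 0 0;0.0015 0 -0.0012 0 0 0'
python3 -m handwheel '0 0 0 0 0 0;0 0 0 0 0 0;0 0 0 0 0 0;0 0 0 0 0 0;0 0 0 0 0 0;0 0 0 0 0 0' 0 60
python3 - <<'E'
from st import *
stand([.459,.005,.054],45,-50)
E
```

```text
clock: 10.18
eef_pos: [0.4503, -0.0058, 0.044]
ee_rot: [[-0.456, -0.708, -0.539], [-0.452, 0.706, -0.545], [0.766, -0.004, -0.642]]
wrist_force: [-0.9, 5.2, 12.0]
width: 0.0392
grip_force: 63.9
clock: 10.68
eef_pos: [0.4497, -0.0062, 0.0414]
ee_rot: [[-0.457, -0.707, -0.541], [-0.452, 0.708, -0.543], [0.766, -0.004, -0.642]]
wrist_force: [0.8, -0.1, 1.0]
width: 0.0852
grip_force: 0.0
rows [ 0.0006  0.0027 -0.0011] [-0.0038 -0.001  -0.0064]
```

```bash
python3 -m handwheel '0 0 -0.05 0 0 0;0 0 -0.11 0 0 0;0 0 -0.19 0 0 0;0 0 -0.27 0 0 0;0 0 -0.35 0 0 0;0 0 -0.35 0 0 0'
python3 - <<'E'
from st import *
ps={n:shot(n) for n in('top','side','wrist')};out=[]
for n,p in ps.items():
    for b in models.find_in(p,'key')[:2]:
        x=np.array(b['bbox'])*[640,400,640,400];print(n,round(b['confidence'],2),x.round(0))
    u,v=map(int,proj(p,[.457,0,.05]));k=50 if n!='wrist' else 100
    print(n,u,v);v0=max(v-k,0);u0=max(u-k,0);print(u0,v0);out.append(cv2.resize(np.ascontiguousarray(p['img'][v0:v0+2*k,u0:u0+2*k,::-1]),(260,260),interpolation=cv2.INTER_CUBIC))
cv2.imwrite('pics/stood.png',np.hstack(out))
np.savez('t3.npz',**ps['top']);np.savez('s3.npz',**ps['side']);np.savez('w3.npz',**ps['wrist'])
E
```

```text
clock: 11.18
eef_pos: [0.5495, 0.0925, 0.1579]
ee_rot: [[-0.462, -0.709, -0.533], [-0.456, 0.705, -0.543], [0.761, -0.008, -0.649]]
wrist_force: [-0.5, -0.2, 0.4]
width: 0.0855
grip_force: 0.0
top 0.59 [301. 221. 324. 248.]
top 312 233
262 183
side 0.6 [271. 193. 292. 220.]
side 283 205
233 155
wrist 314 174
214 74
```

View pics/stood.png

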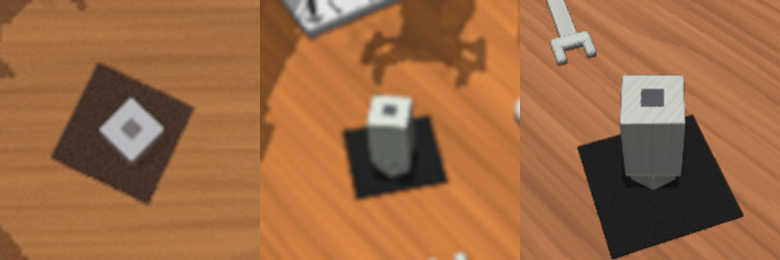

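The top, side and wrist crops all show the key standing upright on its hex end in the middle of the mat, top face at about top pixel (312,233). Next I measure its axis and plan a grasp from above.

```bash
cat > kd.py <<'E'
from st import *
def down(P,yawx):
    a=np.radians(yawx);x=np.array([np.cos(a),np.sin(a),0]);z=np.array([0,0,-1.]);return plan(P,np.c_[x,np.cross(z,x),z])
E
python3 - <<'E'
from kd import *
for f,u,v in(('t3',312.4,232.6),('s3',282.6,197.7),('w3',315.9,149.4)):
    print(f,onz(dict(np.load(f+'.npz')),u,v,.085))
down([.457,.001,.15],-135)
E
```

```text
t3 [ 0.45644301 -0.00094768  0.085     ]
s3 [ 0.45594199 -0.00212027  0.085     ]
w3 [0.45639698 0.0017577  0.085     ]
rows [ 0.1522 -0.0014  0.1924] [-0.0047 -1.7504 -0.0046]
```

```bash
python3 -m handwheel '0.01 0 0 0 -0.25 0;0.03 0 0.02 0 -0.5 0;0.05 0 0.04 0 -0.75 0;0.08 0 0.06 0 -1 0;0.08 0 0.06 0 -1 0;0.08 0 0.06 0 -1 0'
python3 - <<'E'
from kd import *
down([.4565,0,.15],-135)
E
```

```text
clock: 11.98
eef_pos: [0.5081, 0.0526, 0.1678]
ee_rot: [[-0.662, -0.705, -0.253], [-0.657, 0.709, -0.257], [0.361, -0.005, -0.933]]
wrist_force: [0.1, 0.3, 0.9]
width: 0.0855
grip_force: 0.0
rows [ 0.1246 -0.0015  0.0863] [-0.0081 -0.738  -0.0062]
```

```bash
python3 -m handwheel '0.04 0 0.03 0 -0.25 0;0.08 0 0.06 0 -0.5 0;0.125 -0.0015 0.086 -0.008 -0.738 -0.006;0.125 -0.0015 0.086 -0.008 -0.738 -0.006;0.125 -0.0015 0.086 -0.008 -0.738 -0.006;0.125 -0.0015 0.086 -0.008 -0.738 -0.006'
python3 - <<'E'
from kd import *
w=shot('wrist')
for b in models.find_in(w,'key')[:2]: print(b)
K=[proj(w,[.4565+a*.0283,b*.0283,.085]).round(1) for a,b in((1,0),(0,1),(-1,0),(0,-1))];print(K)
g=cv2.cvtColor(w['img'],cv2.COLOR_RGB2GRAY);u,v=np.mean(K,0).astype(int)
m=cv2.inRange(g[v-70:v+70,u-90:u+90],150,255);n,l,s,c=cv2.connectedComponentsWithStats(m)
i=max(range(1,n),key=lambda k:s[k,4]);print(s[i])
pts=cv2.findContours((l==i).astype(np.uint8),0,2)[0];q=cv2.boxPoints(cv2.minAreaRect(max(pts,key=len)))+[u-90,v-70]
X=np.array([onz(w,*a,.085) for a in q]);print(X.round(4).tolist(),X.mean(0))
down([.4565,0,.046],-135)
E
```

```text
clock: 12.48
eef_pos: [0.4583, 0.0014, 0.148]
ee_rot: [[-0.706, -0.708, -0.004], [-0.708, 0.706, -0.003], [0.005, 0.001, -1.0]]
wrist_force: [0.2, 1.0, 0.4]
width: 0.0854
grip_force: 0.0
{'bbox': [0.445, 0.3915, 0.5472, 0.6028], 'confidence': 0.93}
[array([284.5, 240.5]), array([347.5, 240.5]), array([349.1, 179.1]), array([282.8, 179.2])]
[  0  94  53  46 952]
[[0.522, -0.029, 0.085], [0.5075, -0.0302, 0.085], [0.5069, 0.0147, 0.085], [0.5219, 0.0165, 0.085]] [ 0.51459154 -0.00699117  0.085     ]
rows [5.900e-03 1.000e-04 2.033e-01] [ 0.0019 -0.0107  0.0046]
```

```bash
python3 -m handwheel '0.006 0 0.05 0.002 -0.01 0.005;0.006 0 0.1 0.002 -0.01 0.005;0.006 0 0.15 0.002 -0.01 0.005;0.006 0 0.18 0.002 -0.01 0.005;0.006 0 0.203 0.002 -0.01 0.005;0.006 0 0.203 0.002 -0.01 0.005;0.006 0 0.203 0.002 -0.01 0.005'
python3 -m handwheel '0 0 0 0 0 0;0 0 0 0 0 0;0 0 0 0 0 0;0 0 0 0 0 0;0 0 0 0 0 0;0 0 0 0 0 0;0 0 0 0 0 0;0 0 0 0 0 0' 1 60
```

```text
clock: 13.17
eef_pos: [0.4558, -0.0001, 0.0455]
ee_rot: [[-0.707, -0.707, -0.002], [-0.707, 0.707, -0.001], [0.002, 0.001, -1.0]]
wrist_force: [0.4, -0.5, 0.1]
width: 0.0855
grip_force: 0.0
clock: 13.83
eef_pos: [0.4563, -0.0003, 0.0473]
ee_rot: [[-0.708, -0.707, 0.003], [-0.707, 0.708, 0.001], [-0.003, -0.001, -1.0]]
wrist_force: [-0.6, 0.7, 6.6]
width: 0.0393
grip_force: 61.0
```

Run:
```python
from kd import *
w=dict(np.load('w1.npz'));t=dict(np.load('t3.npz'))
for z,q in((.095,[(318,72),(212,177),(433,196),(328,285)]),):
    X=np.array([onz(w,*a,z) for a in q]);print(X.round(4).tolist(),X.mean(0))
T=np.array([(98,30),(433,65),(35,410),(377,447)])/6+[145,135]
X=np.array([onz(t,*a,.095) for a in T]);print(X.round(4).tolist(),X.mean(0))
print(onz(t,190.3,179.2,.04))
down([.5905,.289,.2],-111.8)
```

```text
[[0.6545, 0.2189, 0.095], [0.6712, 0.3446, 0.095], [0.5095, 0.2345, 0.095], [0.5245, 0.362, 0.095]] [0.58992248 0.29000566 0.095     ]
[[0.6703, 0.343, 0.095], [0.6558, 0.2153, 0.095], [0.5238, 0.3596, 0.095], [0.5089, 0.2321, 0.095]] [0.58969189 0.28747784 0.095     ]
[0.59009255 0.28787057 0.04      ]
rows [-0.5997  0.2195 -0.3039] [-0.003   0.0051 -0.811 ]
```

```bash
python3 -m handwheel '0 0 -0.04 0 0 0;0 0 -0.1 0 0 0;0 0 -0.18 0 0 0;0 0 -0.25 0 0 0;-0.05 0.02 -0.3 0 0 -0.1;-0.12 0.04 -0.3 0 0 -0.2;-0.19 0.07 -0.3 0 0 -0.3;-0.26 0.1 -0.3 0 0 -0.4;-0.33 0.12 -0.3 0 0 -0.5;-0.4 0.15 -0.3 0 0 -0.6;-0.47 0.17 -0.3 0 0 -0.7;-0.53 0.19 -0.3 0 0 -0.81;-0.58 0.21 -0.3 0 0 -0.81;-0.599 0.22 -0.3 -0.003 0.005 -0.81;-0.599 0.22 -0.3 -0.003 0.005 -0.81;-0.599 0.22 -0.3 -0.003 0.005 -0.81'
python3 - <<'E'
from kd import *
down([.590,.2887,.1],-111.8);o=r.get_obs();print(np.round(o['joints'],2),o['moment'])
E
```

```text
clock: 15.17
eef_pos: [0.5889, 0.2886, 0.1954]
ee_rot: [[-0.372, -0.928, -0.004], [-0.928, 0.372, -0.002], [0.003, 0.003, -1.0]]
wrist_force: [-0.5, -0.7, -4.3]
width: 0.0395
grip_force: 62.3
rows [-0.0016 -0.0026  0.1907] [ 0.006  -0.0066 -0.0012]
[ 0.75  0.35 -0.08 -0.   -1.14 -1.13] [-0.02367099 -0.00107861 -0.04677872]
```

```bash
python3 -m handwheel '-0.002 -0.003 0.05 0.006 -0.006 0;-0.002 -0.003 0.1 0.006 -0.006 0;-0.002 -0.003 0.15 0.006 -0.006 0;-0.002 -0.003 0.19 0.006 -0.006 0;-0.002 -0.003 0.206 0.006 -0.006 0;-0.002 -0.003 0.206 0.006 -0.006 0;-0.002 -0.003 0.206 0.006 -0.006 0'
python3 - <<'E'
from kd import *
down([.590,.2887,.085],-111.8)
s=shot('side');u,v=map(int,proj(s,[.59,.289,.05]));cv2.imwrite('pics/pre.png',cv2.resize(np.ascontiguousarray(s['img'][v-45:v+45,u-55:u+55,::-1]),(660,540),interpolation=cv2.INTER_CUBIC))
E
```

```text
clock: 15.75
eef_pos: [0.5915, 0.2885, 0.0945]
ee_rot: [[-0.372, -0.928, 0.003], [-0.928, 0.372, 0.001], [-0.002, -0.002, -1.0]]
wrist_force: [0.7, 0.8, -3.3]
width: 0.0389
grip_force: 62.1
rows [0.0008 0.003  0.019 ] [-0.0041  0.0035 -0.0021]
```

```bash
python3 -m handwheel '0 0 0.005 0 0 0;0 0 0.01 0 0 0;0 0 0.015 0 0 0;0 0 0.018 0 0 0;0 0 0.021 0 0 0;0 0 0.021 0 0 0'
```

```text
clock: 16.3
eef_pos: [0.5912, 0.289, 0.083]
ee_rot: [[-0.372, -0.928, 0.002], [-0.928, 0.372, 0.001], [-0.002, -0.001, -1.0]]
wrist_force: [-0.3, 0.2, -4.3]
width: 0.0393
grip_force: 62.1
```

```bash
python3 -m handwheel '0 0 0.002 0 0 0;0 0 0.004 0 0 0;0 0 0.006 0 0 0;0 0 0.006 0 0 0'
```

```text
clock: 16.63
eef_pos: [0.5913, 0.289, 0.08]
ee_rot: [[-0.372, -0.928, 0.002], [-0.928, 0.372, 0.001], [-0.002, -0.001, -1.0]]
wrist_force: [0.5, -0.3, -4.3]
width: 0.0393
grip_force: 62.1
```

```bash
python3 -m handwheel '0 0 0.003 0 0 0;0 0 0.006 0 0 0;0 0 0.009 0 0 0;0 0 0.012 0 0 0;0 0 0.015 0 0 0;0 0 0.015 0 0 0'
python3 -m handwheel '0 0 0.003 0 0 0;0 0 0.006 0 0 0;0 0 0.009 0 0 0;0 0 0.009 0 0 0'
```

```text
clock: 17.13
eef_pos: [0.5913, 0.289, 0.0724]
ee_rot: [[-0.372, -0.928, 0.002], [-0.928, 0.372, 0.001], [-0.001, -0.001, -1.0]]
wrist_force: [0.4, -0.5, -4.9]
width: 0.0393
grip_force: 62.1
clock: 17.47
eef_pos: [0.5912, 0.289, 0.0679]
ee_rot: [[-0.372, -0.928, 0.002], [-0.928, 0.372, 0.001], [-0.001, -0.001, -1.0]]
wrist_force: [-0.5, -0.3, -4.9]
width: 0.0398
grip_force: 62.1
```

```bash
python3 -m handwheel '0 0 0.002 0 0 0;0 0 0.004 0 0 0;0 0 0.006 0 0 0;0 0 0.007 0 0 0;0 0 0.008 0 0 0;0 0 0.008 0 0 0'
```

```text
clock: 17.97
eef_pos: [0.5915, 0.2891, 0.0645]
ee_rot: [[-0.372, -0.928, 0.002], [-0.928, 0.372, 0.001], [-0.002, -0.002, -1.0]]
wrist_force: [0.2, -0.3, -3.4]
width: 0.0395
grip_force: 62.3
```

```bash
python3 -m handwheel '0 0 0.001 0 0 0;0 0 0.002 0 0 0;0 0 0.003 0 0 0;0 0 0.003 0 0 0'
```

```text
clock: 18.3
eef_pos: [0.5915, 0.2892, 0.0644]
ee_rot: [[-0.372, -0.928, 0.003], [-0.928, 0.372, 0.001], [-0.002, -0.002, -1.0]]
wrist_force: [-5.0, -2.2, 7.6]
width: 0.0394
grip_force: 63.9
```

It seated at the expected height (0.0643). I release and retract straight up.

```bash
python3 -m handwheel '0 0 -0.001 0 0 0;0 0 -0.001 0 0 0' && python3 -m handwheel '0 0 0 0 0 0;0 0 0 0 0 0;0 0 0 0 0 0;0 0 0 0 0 0;0 0 0 0 0 0;0 0 0 0 0 0' 0 60
python3 -m handwheel '0 0 -0.03 0 0 0;0 0 -0.07 0 0 0;0 0 -0.13 0 0 0;0 0 -0.2 0 0 0;0 0 -0.27 0 0 0;0 0 -0.27 0 0 0;0 0 -0.27 0 0 0'
python3 - <<'E'
from kd import *
w=shot('wrist');s=shot('side');out=[]
for p,k,e in((w,80,0),(s,45,0)):
    u,v=map(int,proj(p,[.59,.289,.07]));print(u-k,v-k,[proj(p,[.5905,.289,z]).round(1) for z in(.04,.102)]);out.append(cv2.resize(np.ascontiguousarray(p['img'][v-k:v+k,u-k:u+k,::-1]),(400,400),interpolation=cv2.INTER_CUBIC))
cv2.imwrite('pics/fin.png',np.hstack(out))
E
```

```text
clock: 18.47
eef_pos: [0.5915, 0.2892, 0.0643]
ee_rot: [[-0.372, -0.928, 0.003], [-0.928, 0.372, 0.001], [-0.002, -0.002, -1.0]]
wrist_force: [-4.8, -1.9, 6.5]
width: 0.0392
grip_force: 63.6
clock: 18.97
eef_pos: [0.5915, 0.2891, 0.0632]
ee_rot: [[-0.372, -0.928, 0.002], [-0.928, 0.372, 0.001], [-0.002, -0.002, -1.0]]
wrist_force: [-0.1, 0.8, -0.2]
width: 0.0854
grip_force: 0.0
clock: 19.55
eef_pos: [0.5922, 0.2898, 0.2012]
ee_rot: [[-0.372, -0.928, 0.006], [-0.928, 0.372, 0.005], [-0.007, -0.004, -1.0]]
wrist_force: [0.4, 0.3, -1.0]
width: 0.0854
grip_force: 0.0
238 102 [array([318.1, 173.9]), array([318.1, 193.8])]
218 84 [array([264.1, 136.4]), array([262.1, 120.8])]
```

View pics/fin.png

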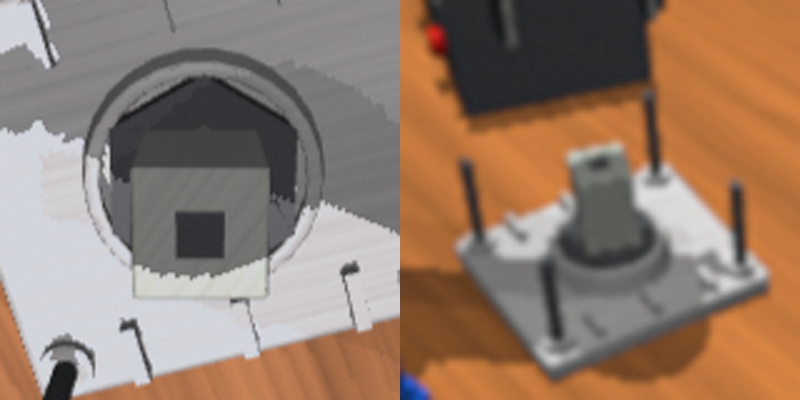

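The crops show the key upright in the plug: top face at wrist pixel (318,193) as predicted for z=102 mm, and no hex showing in the side view. I hand in.

```bash
python3 -c "
from rig import r
print(r.close_job())"
```

```text
the job is handed in; nothing more can be done
None
```

The key was stood on the mat and released, then taken from above and set in the aluminium cover's plug; it dropped fully home without any turning, stands there free of the gripper, and the job is handed in at about 20 s on the robot's clock.

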